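Set the sample press: tray home, screw to the bottom, back a quarter turn

ROBOT

A 7-joint arm with a two-finger parallel gripper is mounted at the origin on a cart in front of the work surface, level with it; the furniture and walls round the work are solid. World frame = base frame: x ahead of the robot, y to its left, z up, the work surface at z = 0. Lengths are in m, angles in degrees, forces in N, time in s.
With the tool pointing down it reaches from about 0.425 to 0.825 m from the base axis. Payload 3.6 kg.
Tool frame: the origin (TCP) lies on the centre line of the jaws, within the pads' length; the fingertips stand 8 mm ahead of it and the grasp point (between the pads) lies 11 mm behind it (tip_reach is the distance from the TCP to the fingertips, in m); z points along the fingers, y is the line along which they close (so a half turn about z gives the same grasp; the last joint's range is limited). The gripper opens to 85 mm and grips with 20 to 120 N. Pads are 22 mm wide; open, the fingers measure 114 mm over their backs; the gripper's body (76 mm by 85 mm) begins 54 mm behind the grasp point. The pads swing forward as they close: fully open they stand 13 mm farther back than shut.
Start: joints at [-66.263, 35.231, -0.722, 81.555, 0.464, 63.22, -2.315], TCP at [0.277, 0.588, 0.239] pointing down, gripper open.
Joint ranges: [-178.69, 178.69], [-17.37, 117.87], [-77.05, 75.6], [15.02, 138.74], [-78.02, 258.01], [0.78, 113.62], [-162.83, 162.83]. Speed limits (degrees/s): [159.86, 159.86, 180, 180, 180, 180, 180].

INTERFACE

Orientations are given as [roll, pitch, yaw] about the fixed x, y, z axes, in that order (R = Rz(yaw) Ry(pitch) Rx(roll)).
In Python, from cell import * gives the robot as it stands.
- The arm moves only by the tool apply_moves, never from a script. Its argument "motion" is a list of rows, each an object with "delta_pos": the shift along the tool's x, y, z in mm, a list of three; "turn": the turn, a rotation vector about the tool's x, y, z in rad, a list of three; "fingers": the finger opening in mm, from 0 to 85.4. A call has 1 to 5 rows; each row is the pose to reach, as a shift and turn from the pose commanded when the call began, along the tool's axes at that moment; what a row does not reach only later rows make up. A row lasts 1/8 s, in which the tool goes at most 62.5 mm and 10.7 degrees, less where a joint would pass 70% of its speed; a pose out of reach is approached as far as the arm can. A call with a gripper value outside its range is refused whole. The fingers move at their own pace and stop on an object; "squeeze" is the grip in N (left out, the last holds). Time passes only in rows, so rows that repeat a pose let the fingers close. It gives the time, the measured TCP pose, the force, the opening and the grip force at its end, in the units of the state.
- state(): the state, without advancing time (a new reading comes with each control period).
- grab_frame(name): name is "side" or "top" or "wrist"; returns the picture (420x560x3 uint8, blue, green, red); there is no depth.
- camera_model(name): a dict with "fovy" (degrees; the focal length in pixels is half the picture's height over the tangent of half this angle, whatever the lens; pixels are square), "cx", "cy" (the principal point, pixels), "rvec" (rotation vector, rad) and "tvec" (3), from world to camera coordinates, as OpenCV has them. Camera axes: x right, y down, z forward; pixel columns grow to the right and rows downward; lengths in m; the calibration is good to about 2 mm. A picture is of the moment at which its call begins: read the wrist's pose just before it. camera_model takes no time and is no camera call; for the wrist camera it gives the pose at the moment of the call.
- close_job(): hands the job in; it is judged then, once.
The state is a dict: "time": time; "q": joint angles; "qvel": joint speeds; "joint_torque": joint torques, N m; "ee_pos": TCP position; "tcp_rot": TCP orientation; "ft_force": force on the tool from outside, world axes, zero at the start; "torque": the same for the moment, N m; "finger_gap": finger opening in m; "gripper_force": force on a finger pad.
Only numpy, scipy, OpenCV 4.12 (cv2) and the standard library are available. Lean on these libraries where they do the work, as an engineer would, in place of code of your own. Each camera call takes 0.05 s, during which the arm holds its last target. There are 200 camera calls.

TASK

Push the press's sample tray fully home under the bridge. Then turn the thumbscrew clockwise until it bottoms, snug but not forced, and back it off a quarter turn so that the dish is not crushed. Leave the tray home and the screw free, and leave the beaker and the amber bottle beside the press standing where they are.

Things in the scene. Friction and masses are not known exactly. Their poses are not given: they have to be found in the camera images.
- press: Aluminium sample press, fixed to the worktop. Base 130 x 150 mm (x, y), 12 mm thick; two posts 120 mm apart along y; a bridge 36 mm deep (x) and 150 mm long, its top at 78 mm; on it a round boss 52 mm across, top at 100 mm. Origin: underside of the base, on the screw's vertical axis. +x points to its back; the tray comes out at the front (-x).
- tray_front (a point): Centre of the front face of the tray's upright grey front panel (70 mm wide, 6 mm thick, from 14 to 58 mm over the worktop; this point 40 mm up). Axes as the press: push along +x to send the tray home; it is then 99 mm in front of the screw axis. A white petri dish is fixed on the tray.
- tray (a joint): How far the tray stands out, m: 0 = fully home against its stop, at most 0.05 out; it starts 0.025 to 0.045 out. It slides with about 2 N of friction and stays where it is left.
- thumb_grip (a point): Centre of the thumbscrew's upright flat steel paddle on top of the press, on the screw axis: 62 mm long (its x axis), 12 mm thick (y), 34 mm high (z, up). Grip it across the thickness from above. Below it are a collar 30 mm across and the boss. This point is 131 mm over the worktop with the screw fully out and sinks 1 mm per radian of clockwise turn.
- thumbscrew (a joint): Turn of the screw, rad, growing clockwise from above (tightening); 0 = fully out. Starts at 0.2 to 1.0. It bottoms on a hard hidden stop somewhere from 3.4 to 4.4, different each time, so the bottom must be felt: it turns with 0.05 N m of friction, then the stop resists at about 10 N m per rad. Snug is 0.3 to 1 N m; over 2 N m is forcing it. It stays where it is left.
- beaker: Clear plastic beaker, 62 mm wide, 70 mm high, standing loose on the left (+y) side of the press; origin at the centre of its underside, z up. Bystander.
- bottle: Amber reagent bottle, 49 mm wide, 111 mm high, standing loose on the right (-y) side of the press; origin at the centre of its underside, z up. Bystander.

How it is judged (in metres and radians):
On the way, in this order (a step that is already met when the one before it is completed fails the run):
1. the tray is pushed fully home (within 2.5 mm) (value of joint tray below 0.0025 m), for 0.2 s.
2. the thumbscrew is turned until it bottoms, pressed on its stop with at least 0.2 N m, the tray still home (contact force between lug and stop_pin above 11 N and value of joint tray below 0.004 m), for 0.1 s.
At the end, for the whole second after the job is handed in: The thumbscrew stands at rest a quarter turn (90 degrees, give or take 20) back from where it bottomed, and the tray is home within 4 mm (distance between lug and stop_pin between 0.02526 and 0.03253 m and value of joint thumbscrew above 1.1 rad and value of joint tray below 0.004 m and velocity of joint thumbscrew between -0.05 and 0.05 rad/s); the robot touches nothing.
It fails at once if the screw is forced: more than 2 N m on its stop (contact force between lug and stop_pin above 111 N).
It fails at once if the beaker is moved by more than 25 mm or tipped over (distance of beaker from where it was at the start of the episode above 0.025 m or angle between beaker's own z axis and vertical above 0.4 rad).
It fails at once if the amber bottle is moved by more than 25 mm or tipped over (distance of bottle from where it was at the start of the episode above 0.025 m or angle between bottle's own z axis and vertical above 0.4 rad).
It also fails if it takes over 64 s, if anything falls off the work surface, if the arm or the gripper's body presses on something with over 40 N, if the wrist force passes 120 N, or if a joint passes its speed limit or range.

## Working session

There is one attempt and no reset: what is moved stays moved. The work goes in short steps, Python scripts to look and compute and a tool call to move; the robot and the scene stay as the last step left them, time stands still between calls to the robot, and variables do not carry over. Pictures are saved under pics/ and viewed, at most 10 in all, crops included, and the job is handed in when it is done.

Besides the shell and the picture viewer there is one more tool, called after "Request:" as name([rows], argument=value, ...), one row to a line, values as JSON. apply_moves: Moves the arm, as the interface text tells. Its arguments: {"type":"object","properties":{"motion":{"type":"array","items":{"type":"object","properties":{"delta_pos":{"type":"array","items":{"type":"number"}},"turn":{"type":"array","items":{"type":"number"}},"fingers":{"type":"number"}}}},"squeeze":{"type":"number"}},"required":["motion"]}

```bash
mkdir -p pics; python3 - <<'E'
from cell import *
import cv2
s=state();print(s)
for n in("side","top"):
    cv2.imwrite(f"pics/{n}0.png",grab_frame(n));print(n,camera_model(n))
E
```

```text
{'time': 0.0, 'q': array([-66.26085156,  35.2878388 ,  -0.72388308,  81.64281525,
         0.46331096,  63.21953943,  -2.31421912]), 'qvel': array([-0.12436222, -0.00637245, -0.08223385,  0.02801776,  0.02503997,
       -0.00222134,  0.02664248]), 'joint_torque': array([ 5.92356137e-04, -4.69219244e+01,  2.59682424e-01, -1.71031684e+01,
        1.00013296e-02,  9.70357039e-03,  2.05582452e-06]), 'ee_pos': array([0.27700303, 0.58718396, 0.23814542]), 'tcp_rot': array([-1.79852652e+02,  8.59156579e-04,  1.54747349e+02]), 'ft_force': array([-0.17110309, -0.23584323,  0.51932428]), 'torque': array([0.00693247, 0.00727801, 0.02798658]), 'gripper_force': 0.0, 'finger_gap': 0.08525425357953206}
side {'fovy': 55.47834008704115, 'cx': 284.7449478388407, 'cy': 211.03575687335032, 'rvec': array([ 0.32889673, -2.78709132,  1.20625537]), 'tvec': array([0.61234947, 0.084067  , 0.90796525])}
top {'fovy': 46.913976617504396, 'cx': 283.6488944648917, 'cy': 208.34933706866127, 'rvec': array([ 2.16641294, -2.13069348,  0.09108496]), 'tvec': array([0.11581659, 0.60252042, 1.00220965])}
```

View pics/top0.png

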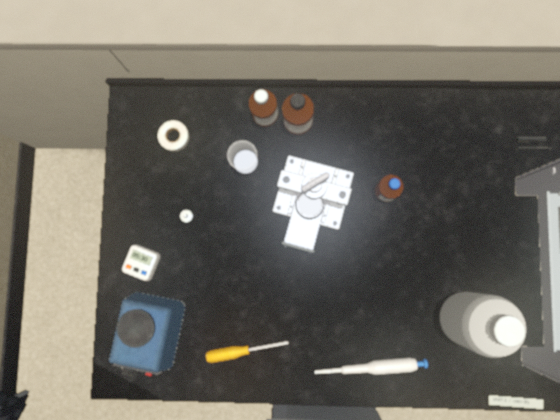

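View pics/side0.png

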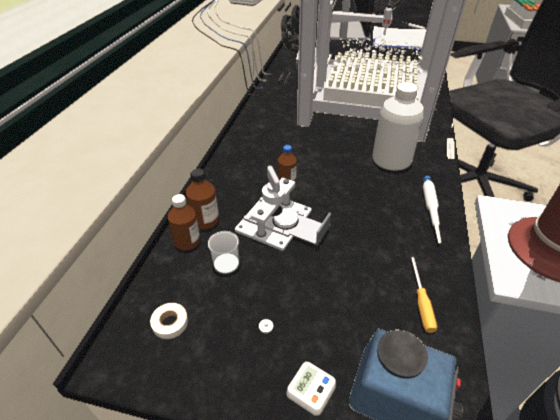

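The top view shows the press near (314,192), its tray front near (300,248), the beaker at (243,157) and the bottle at (391,187). I'll enlarge both views.

```bash
cat > h.py <<'E'
import numpy as np,cv2
from cell import *
def ray(n,u,v,z,c=None):
    c=c or camera_model(n);f=210/np.tan(np.radians(c["fovy"]/2))
    R=cv2.Rodrigues(np.array(c["rvec"]))[0];t=np.array(c["tvec"])
    o=-R.T@t;d=R.T@np.array([(u-c["cx"])/f,(v-c["cy"])/f,1])
    return o+d*(z-o[2])/d[2]
def proj(n,P,c=None):
    c=c or camera_model(n);f=210/np.tan(np.radians(c["fovy"]/2))
    K=np.array([[f,0,c["cx"]],[0,f,c["cy"]],[0,0,1.]])
    return cv2.projectPoints(np.float64(P).reshape(-1,1,3),np.array(c["rvec"]),np.array(c["tvec"]),K,None)[0].reshape(-1,2)
E
python3 - <<'E'
import cv2,numpy as np
t=cv2.imread("pics/top0.png")[140:260,220:420];s=cv2.imread("pics/side0.png")[140:280,200:340]
a=cv2.resize(t,None,fx=4,fy=4,interpolation=cv2.INTER_CUBIC)
cv2.imwrite("pics/c0.png",a)
E
```

```text
(no output)
```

View pics/c0.png

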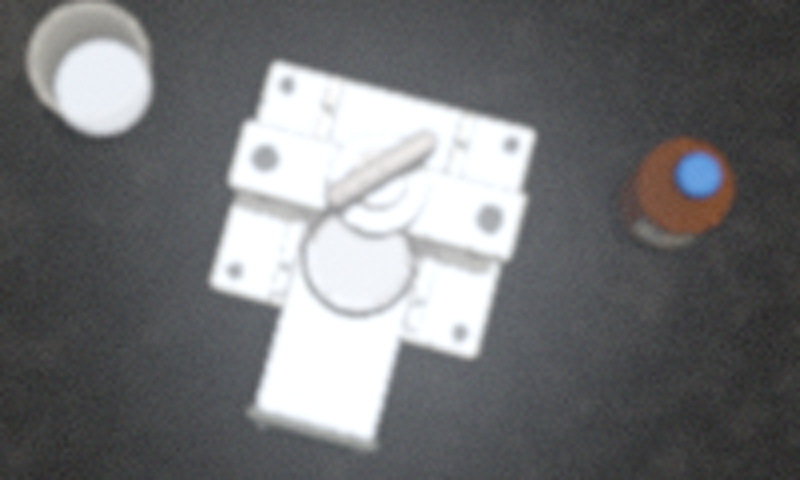

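The enlarged crop shows these, in crop pixels: base corners (272,60), (536,130), (476,357), (210,288); post caps (264,157) and (489,218); paddle ends (333,197) and (432,137); front panel edge (250,412) to (376,445).

```bash
python3 - <<'E'
from h import *
g=lambda u,v,z:ray("top",u/4+220,v/4+140,z)
b=np.array([g(*p,.012) for p in[(272,60),(536,130),(476,357),(210,288)]])
print(b.round(4),"c",b.mean(0)); print([np.linalg.norm(b[i]-b[i-1]).round(4) for i in range(4)])
y=b[0]+b[3]-b[1]-b[2];print("press x yaw",np.degrees(np.arctan2(-y[0],y[1])))
c=np.array([g(264,157,.078),g(489,218,.078)]);print("posts",c,c.mean(0),np.linalg.norm(c[0]-c[1]))
d=c[0]-c[1];print("yaw",np.degrees(np.arctan2(-d[0],d[1])))
p=np.array([g(333,197,.147),g(432,137,.147)]);print("paddle",p.mean(0),np.linalg.norm(p[0]-p[1]));d=p[1]-p[0];print(np.degrees(np.arctan2(d[1],d[0])))
f=np.array([g(250,412,.058),g(376,445,.058)]);print("front",f,f.mean(0),np.linalg.norm(f[0]-f[1]))
print("beaker",g(103,87,0),"bottle",g(699,174,.111))
E
```

```text
[[ 0.7228  0.1191  0.012 ]
 [ 0.6852 -0.0272  0.012 ]
 [ 0.5593  0.0051  0.012 ]
 [ 0.5948  0.1509  0.012 ]] c [0.64052637 0.06197265 0.012     ]
[np.float64(0.1319), np.float64(0.151), np.float64(0.13), np.float64(0.15)]
press x yaw -14.07324518614429
posts [[0.6564951  0.12077052 0.078     ]
 [0.62621847 0.00441226 0.078     ]] [0.64135679 0.06259139 0.078     ] 0.12023277130718955
yaw -14.585048191844791
paddle [0.64025382 0.06181549 0.147     ] 0.05586849497132353
-57.69007675010463
front [[0.52533037 0.12621622 0.058     ]
 [0.5093539  0.06050619 0.058     ]] [0.51734214 0.09336121 0.058     ] 0.06762437486811315
beaker [0.70893596 0.21418142 0.        ] bottle [ 0.64498753 -0.0965606   0.111     ]
```

```bash
cat >> h.py <<'E'
from scipy.spatial.transform import Rotation as Ro
A=np.array([.641,.062]);X=np.array([np.cos(np.radians(-14.3)),np.sin(np.radians(-14.3))])
def go(p,psi):
    s=state();R=Ro.from_euler("xyz",s["tcp_rot"],degrees=True);T=Ro.from_euler("xyz",[180,0,psi],degrees=True)
    print("d",(R.inv().apply(np.array(p)-s["ee_pos"])*1000).round(1),"turn",(R.inv()*T).as_rotvec().round(3),"t",s["time"],s["q"].round(0))
E
python3 -c "
from h import *
P=A-.172*X;print(P);go([*P,.238],75.7)"
```

```text
[0.47432929 0.10448383]
d [-384.4 -352.5    1.1] turn [-0.002  0.002  1.38 ] t 0.1 [-66.  35.  -1.  82.   0.  63.  -2.]
```

Request:
apply_moves([
  {"delta_pos": [-43, -39, 0], "turn": [0, 0, 0.155], "fingers": 0},
  {"delta_pos": [-86, -78, 0], "turn": [0, 0, 0.31], "fingers": 0},
  {"delta_pos": [-129, -118, 0], "turn": [0, 0, 0.465], "fingers": 0},
  {"delta_pos": [-172, -157, 0], "turn": [0, 0, 0.62], "fingers": 0},
  {"delta_pos": [-212, -194, 0], "turn": [0, 0, 0.77], "fingers": 0},
])

```text
time: 0.72
ee_pos: [0.3867, 0.3197, 0.2391]
tcp_rot: [-180.0, 0.0, 110.3]
ft_force: [0.2, 1.0, -0.2]
finger_gap: -0.0001
gripper_force: 0.0
```

```bash
python3 -c "
from h import *
P=A-.172*X;go([*P,.238],75.7);go([*P,.033],75.7);print(state())"
```

```text
d [-232.3    7.4    1.2] turn [-0.     0.     0.604] t 0.725 [-51.  22.  12. 106.  -6.  52. -16.]
d [-232.2    7.5  206.2] turn [-0.     0.     0.604] t 0.725 [-51.  22.  12. 106.  -6.  52. -16.]
{'time': 0.725, 'q': array([-50.8099381 ,  22.42639386,  12.26631332, 105.9289528 ,
        -5.86392831,  52.27833829, -15.53944775]), 'qvel': array([ 27.92526928, -11.88789654,  22.15207892,  22.42565878,
        -8.89672536,  -9.34439095, -13.31157198]), 'joint_torque': array([ -2.57231645, -34.05203462,   0.87785533, -14.9259755 ,
         0.06228969,   0.25592102,   0.14780649]), 'ee_pos': array([0.38674576, 0.31971985, 0.23914758]), 'tcp_rot': array([-1.79980649e+02,  2.12197163e-02,  1.10309191e+02]), 'ft_force': array([ 0.24898438,  1.03514924, -0.24096317]), 'torque': array([ 0.00671896, -0.04841191,  0.01389293]), 'gripper_force': 0.0, 'finger_gap': -8.150111633517297e-05}
```

Request:
apply_moves([
  {"delta_pos": [-56, 2, 0], "turn": [0, 0, 0.15]},
  {"delta_pos": [-112, 4, 0], "turn": [0, 0, 0.3]},
  {"delta_pos": [-168, 5, 0], "turn": [0, 0, 0.45]},
  {"delta_pos": [-226, 7, 0], "turn": [0, 0, 0.58]},
  {"delta_pos": [-226, 7, 40], "turn": [0, 0, 0.58]},
])

```text
$.motion[0]: bad value
```

Request:
apply_moves([
  {"delta_pos": [0, 0, 50]},
  {"delta_pos": [0, 0, 100]},
  {"delta_pos": [0, 0, 130]},
  {"delta_pos": [0, 0, 130]},
])

```text
$.motion[0]: bad value
```

```bash
python3 - <<'E'
from h import *
P=A-.172*X;go([*P,.033],75.7);P=A-.112*X;go([*P,.033],75.7);print(state()['ee_pos'])
a=grab_frame("side")[120:270,190:390];cv2.imwrite("pics/s1.png",cv2.resize(a,None,fx=4,fy=4,interpolation=cv2.INTER_CUBIC))
E
```

```text
d [-232.2    7.5  206.2] turn [-0.     0.     0.604] t 0.725 [-51.  22.  12. 106.  -6.  52. -16.]
d [-266.3   56.9  206.2] turn [-0.     0.     0.604] t 0.725 [-51.  22.  12. 106.  -6.  52. -16.]
[0.38674576 0.31971985 0.23914758]
```

View pics/s1.png

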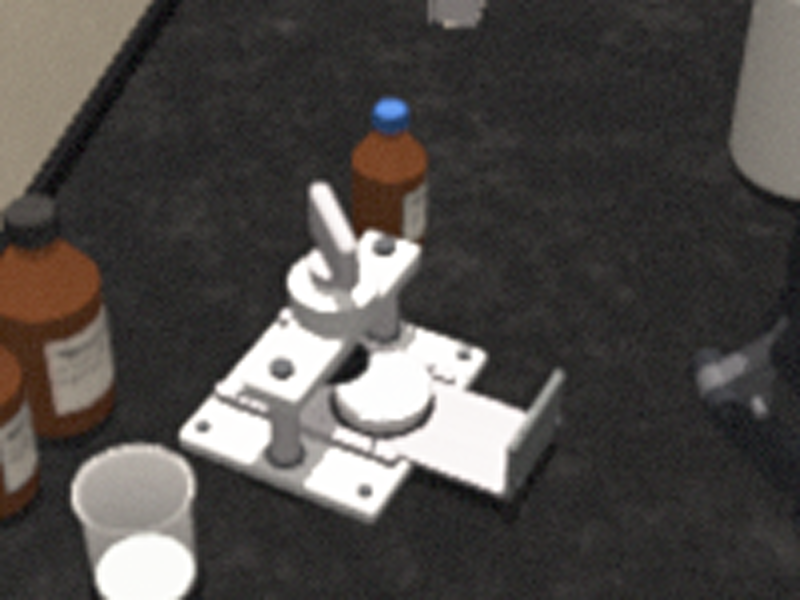

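The side view shows the press, tray panel and paddle where I computed them; the gripper is at the right, near (730,380). The calls were refused because every row needs all its fields.

Request:
apply_moves([
  {"delta_pos": [-56, 2, 0], "turn": [0, 0, 0.15], "fingers": 0},
  {"delta_pos": [-112, 4, 0], "turn": [0, 0, 0.3], "fingers": 0},
  {"delta_pos": [-168, 5, 0], "turn": [0, 0, 0.45], "fingers": 0},
  {"delta_pos": [-226, 7, 0], "turn": [0, 0, 0.58], "fingers": 0},
  {"delta_pos": [-226, 7, 40], "turn": [0, 0, 0.58], "fingers": 0},
])

```text
time: 1.4
ee_pos: [0.4766, 0.1078, 0.2014]
tcp_rot: [179.5, -0.1, 76.8]
ft_force: [-0.0, 1.7, -1.1]
finger_gap: -0.0001
gripper_force: 0.0
```

Request:
apply_moves([
  {"delta_pos": [0, 0, 50], "turn": [0, 0, 0], "fingers": 0},
  {"delta_pos": [0, 0, 100], "turn": [0, 0, 0], "fingers": 0},
  {"delta_pos": [0, 0, 130], "turn": [0, 0, 0], "fingers": 0},
  {"delta_pos": [0, 0, 130], "turn": [0, 0, 0], "fingers": 0},
])

```text
time: 1.9
ee_pos: [0.4707, 0.1127, 0.0673]
tcp_rot: [-179.7, 0.1, 77.4]
ft_force: [0.4, 0.0, -0.1]
finger_gap: 0.0001
gripper_force: 0.0
```

```bash
python3 - <<'E'
from h import *
P=A-.172*X;go([*P,.033],75.7);P=A-.1135*X;go([*P,.033],75.7);s=state();print(s['ee_pos'],s['tcp_rot'],s['ft_force'],s['torque'])
E
```

```text
d [-7.1  5.5 34.3] turn [-0.005  0.003  0.03 ] t 1.9 [-26.  37.  15. 119. -20.  27.  -8.]
d [-8.9 64.  34. ] turn [-0.005  0.003  0.03 ] t 1.9 [-26.  37.  15. 119. -20.  27.  -8.]
[0.47067228 0.11271419 0.06732902] [-1.79695732e+02  1.44631008e-01  7.74167934e+01] [ 3.92291647e-01  7.45169280e-05 -1.37575906e-01] [-6.12952454e-05  1.08092687e-02  1.64020789e-02]
```

Request:
apply_moves([
  {"delta_pos": [-7, 5, 32], "turn": [0, 0, 0.03], "fingers": 0},
  {"delta_pos": [-8, 20, 32], "turn": [0, 0, 0.03], "fingers": 0},
  {"delta_pos": [-8, 32, 32], "turn": [0, 0, 0.03], "fingers": 0},
  {"delta_pos": [-8, 42, 32], "turn": [0, 0, 0.03], "fingers": 0},
  {"delta_pos": [-8, 52, 32], "turn": [0, 0, 0.03], "fingers": 0},
])

```text
time: 2.52
ee_pos: [0.5217, 0.0938, 0.0381]
tcp_rot: [-180.0, -0.0, 75.7]
ft_force: [-2.4, -0.1, 1.4]
finger_gap: 0.0001
gripper_force: 1.3
```

Request:
apply_moves([
  {"delta_pos": [0, 3, 0], "turn": [0, 0, 0], "fingers": 0},
  {"delta_pos": [0, 5, 0], "turn": [0, 0, 0], "fingers": 0},
  {"delta_pos": [0, 7, 0], "turn": [0, 0, 0], "fingers": 0},
  {"delta_pos": [0, 7, 0], "turn": [0, 0, 0], "fingers": 0},
])

```text
time: 3.02
ee_pos: [0.5284, 0.0923, 0.0373]
tcp_rot: [180.0, -0.0, 75.7]
ft_force: [-1.0, 1.9, 1.3]
finger_gap: 0.0003
gripper_force: 0.8
```

```bash
python3 - <<'E'
from h import *
s=state();print(s['ee_pos'],s['tcp_rot'],s['ft_force'],s['torque'],(s['ee_pos'][:2]-A)@X)
P=A-.1135*X;go([*P,.033],75.7)
E
```

```text
[0.52844904 0.09226146 0.03733322] [ 1.79976117e+02 -1.75027386e-02  7.56962538e+01] [-0.97636338  1.91232203  1.27976014] [0.08579992 0.2979228  0.0586735 ] -0.11653819917322811
d [-1.5  3.   4.3] turn [ 0. -0. -0.] t 3.025 [-22.  43.  14. 111. -21.  28.  -7.]
```

Request:
apply_moves([
  {"delta_pos": [0, 1, 0], "turn": [0, 0, 0], "fingers": 0},
  {"delta_pos": [0, 2, 0], "turn": [0, 0, 0], "fingers": 0},
  {"delta_pos": [0, 3, 0], "turn": [0, 0, 0], "fingers": 0},
  {"delta_pos": [0, 3, 0], "turn": [0, 0, 0], "fingers": 0},
])

```text
time: 3.52
ee_pos: [0.5314, 0.0915, 0.0373]
tcp_rot: [180.0, -0.0, 75.7]
ft_force: [-1.3, 1.1, 0.5]
finger_gap: -0.0003
gripper_force: 0.8
```

Request:
apply_moves([
  {"delta_pos": [0, 1, 0], "turn": [0, 0, 0], "fingers": 0},
  {"delta_pos": [0, 2, 0], "turn": [0, 0, 0], "fingers": 0},
  {"delta_pos": [0, 2, 0], "turn": [0, 0, 0], "fingers": 0},
])

```text
time: 3.9
ee_pos: [0.5324, 0.0911, 0.0372]
tcp_rot: [-179.9, -0.0, 75.7]
ft_force: [-3.0, 1.8, 3.0]
finger_gap: 0.0001
gripper_force: 2.0
```

Request:
apply_moves([
  {"delta_pos": [0, 1, 0], "turn": [0, 0, 0], "fingers": 0},
  {"delta_pos": [0, 2, 0], "turn": [0, 0, 0], "fingers": 0},
  {"delta_pos": [0, 2, 0], "turn": [0, 0, 0], "fingers": 0},
])

```text
time: 4.28
ee_pos: [0.5323, 0.0912, 0.0372]
tcp_rot: [-179.7, 0.0, 75.7]
ft_force: [-6.9, 2.8, 6.5]
finger_gap: 0.0002
gripper_force: 3.8
```

The tray stopped 112.6 mm ahead of the axis with the force rising, which fits the home position. I'll back away and rise.

Request:
apply_moves([
  {"delta_pos": [0, -15, 0], "turn": [0, 0, 0], "fingers": 0},
  {"delta_pos": [0, -30, -20], "turn": [0, 0, 0], "fingers": 0},
  {"delta_pos": [0, -30, -80], "turn": [0, 0, 0], "fingers": 85},
  {"delta_pos": [0, -30, -140], "turn": [0, 0, 0], "fingers": 85},
  {"delta_pos": [0, -30, -180], "turn": [0, 0, 0], "fingers": 85},
])

```text
time: 4.9
ee_pos: [0.5084, 0.0965, 0.2206]
tcp_rot: [179.6, -0.1, 75.6]
ft_force: [0.7, 0.3, 0.3]
finger_gap: 0.0545
gripper_force: 0.0
```

```bash
python3 - <<'E'
from h import *
go([*A,.21],122.3);s=state();print(s['ee_pos'])
E
```

```text
d [ -0.4 136.9  11.6] turn [ 0.008  0.002 -0.816] t 4.9 [-30.  26.  24. 106. -13.  51. -14.]
[0.50841863 0.09651752 0.22057557]
```

Request:
apply_moves([
  {"delta_pos": [0, 30, 5], "turn": [0, 0, -0.17], "fingers": 85},
  {"delta_pos": [0, 65, 8], "turn": [0, 0, -0.34], "fingers": 85},
  {"delta_pos": [0, 100, 10], "turn": [0, 0, -0.51], "fingers": 85},
  {"delta_pos": [0, 125, 10], "turn": [0, 0, -0.68], "fingers": 85},
  {"delta_pos": [0, 137, 10], "turn": [0, 0, -0.816], "fingers": 85},
])

```text
time: 5.52
ee_pos: [0.6413, 0.0613, 0.2071]
tcp_rot: [179.9, 0.2, 122.5]
ft_force: [0.6, -0.0, -0.7]
finger_gap: 0.085
gripper_force: 0.0
```

Request:
apply_moves([
  {"delta_pos": [0, 0, 0], "turn": [0, 0, 0], "fingers": 85},
  {"delta_pos": [0, 0, 0], "turn": [0, 0, 0], "fingers": 85},
  {"delta_pos": [0, 0, 0], "turn": [0, 0, 0], "fingers": 85},
])

```text
time: 5.9
ee_pos: [0.6383, 0.0641, 0.2075]
tcp_rot: [180.0, 0.0, 122.4]
ft_force: [0.2, -0.0, 0.3]
finger_gap: 0.0852
gripper_force: 0.0
```

```bash
python3 - <<'E'
from h import *
go([*A,.124],122.3);s=state();print(s['ee_pos'],s['tcp_rot'])
c=camera_model("wrist");cv2.imwrite("pics/w1.png",grab_frame("wrist"));import pickle;pickle.dump(c,open("c1.pkl","wb"))
u=np.array([np.cos(np.radians(-57.7)),np.sin(np.radians(-57.7))])
print(proj("wrist",[[*A-.031*u,.147],[*A,.147],[*A+.031*u,.147]],c))
E
```

```text
d [-3.2  1.1 83.5] turn [0.    0.    0.002] t 5.9 [-13.  36.  10.  86.  -7.  59.  30.]
[0.63833212 0.06414331 0.20745666] [1.79995641e+02 1.28454975e-02 1.22401107e+02]
[[284.72859991 189.11584201]
 [284.60839415 237.90604085]
 [284.49830605 282.58959364]]
```

View pics/w1.png

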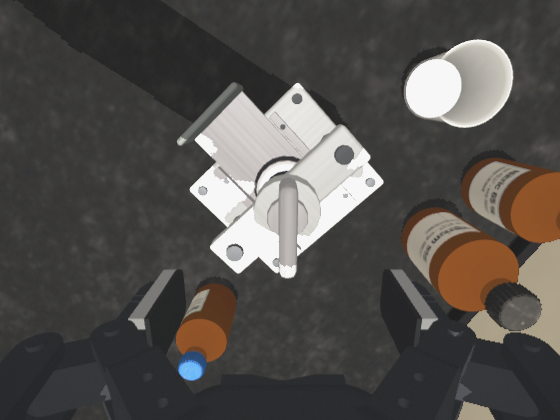

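The wrist view shows the tray home under the bridge, the paddle's top edge running from about (289,180) to (288,276), and both bystanders untouched.

```bash
python3 - <<'E'
from h import *
import pickle
c=pickle.load(open("c1.pkl","rb"))
a=ray("wrist",289,180,.147,c);b=ray("wrist",288,274,.147,c)
print(a,b,(a+b)/2,np.linalg.norm(a-b),np.degrees(np.arctan2(*(b-a)[1::-1])))
for z in(.012,):print("posts",[ray("wrist",*p,.078,c) for p in[(344,155),(235,253)]])
im=cv2.imread("pics/w1.png")[150:300,200:380];cv2.imwrite("pics/w1c.png",cv2.resize(im,None,fx=4,fy=4,interpolation=cv2.INTER_CUBIC))
E
```

```text
[0.62360529 0.09417835 0.147     ] [0.65615083 0.04220322 0.147     ] [0.63987806 0.06819078 0.147     ] 0.06132394779698526 -57.94622203123711
posts [array([0.65810277, 0.12180193, 0.078     ]), array([0.62801353, 0.00448164, 0.078     ])]
```

View pics/w1c.png

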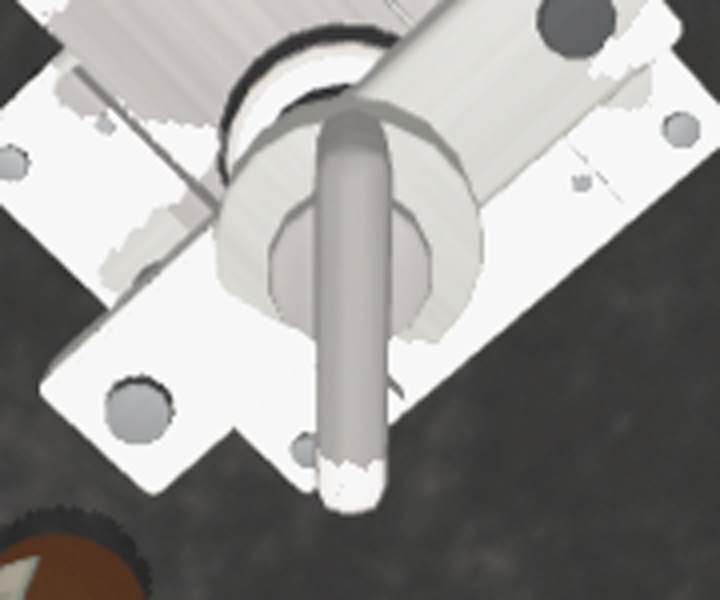

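```bash
sed -i 's/A=np.array(\[.641,.062\])/A=np.array([.642,.063])/' h.py; python3 -c "
from h import *
go([*A,.125],122.2)"
```

```text
d [-2.9  2.4 82.5] turn [0.    0.    0.004] t 5.95 [-13.  36.  10.  86.  -7.  59.  30.]
```

Request:
apply_moves([
  {"delta_pos": [-3, 2.4, 30], "turn": [0, 0, 0.004], "fingers": 50},
  {"delta_pos": [-3, 2.4, 55], "turn": [0, 0, 0.004], "fingers": 50},
  {"delta_pos": [-3, 2.4, 72], "turn": [0, 0, 0.004], "fingers": 50},
  {"delta_pos": [-3, 2.4, 82], "turn": [0, 0, 0.004], "fingers": 50},
  {"delta_pos": [-3, 2.4, 82], "turn": [0, 0, 0.004], "fingers": 50},
])

```text
time: 6.58
ee_pos: [0.6421, 0.0626, 0.125]
tcp_rot: [-180.0, -0.0, 122.2]
ft_force: [-0.5, -0.2, 0.7]
finger_gap: 0.0498
gripper_force: 0.0
```

Request:
apply_moves([
  {"delta_pos": [0, 0, 0], "turn": [0, 0, 0], "fingers": 20},
  {"delta_pos": [0, 0, 0], "turn": [0, 0, 0], "fingers": 0},
  {"delta_pos": [0, 0, 0], "turn": [0, 0, 0], "fingers": 0},
  {"delta_pos": [0, 0, 0], "turn": [0, 0, 0], "fingers": 0},
  {"delta_pos": [0, 0, 0], "turn": [0, 0, 0], "fingers": 0},
], squeeze=40)

```text
time: 7.2
ee_pos: [0.643, 0.0626, 0.1263]
tcp_rot: [179.9, 0.0, 122.2]
ft_force: [0.3, 0.0, 5.7]
finger_gap: 0.0112
gripper_force: 43.8
```

```bash
python3 -c "
from h import *
s=state();print(s)"
```

```text
{'time': 7.2, 'q': array([-12.49578437,  41.67712483,   8.68116555,  89.71752408,
        -7.63721205,  49.0742311 ,  31.21415818]), 'qvel': array([-0.0533031 , -0.03234761,  0.07528244, -0.09774696, -0.00621379,
       -0.0227605 , -0.10108932]), 'joint_torque': array([  0.1004379 , -45.16329288,   2.24156566, -13.0049175 ,
         0.08278556,  -0.06572162,   0.05344927]), 'ee_pos': array([0.64302589, 0.06264256, 0.12625656]), 'tcp_rot': array([1.79899047e+02, 4.63528413e-02, 1.22195193e+02]), 'ft_force': array([0.28869776, 0.02849786, 5.67799658]), 'torque': array([ 0.02994388,  0.07146735, -0.00107337]), 'gripper_force': 43.75530660152435, 'finger_gap': 0.01117470317396471}
```

Request:
apply_moves([
  {"delta_pos": [0, 0, 0], "turn": [0, 0, 0.1], "fingers": 0},
  {"delta_pos": [0, 0, 0], "turn": [0, 0, 0.2], "fingers": 0},
  {"delta_pos": [0, 0, 0], "turn": [0, 0, 0.3], "fingers": 0},
  {"delta_pos": [0, 0, 0], "turn": [0, 0, 0.4], "fingers": 0},
  {"delta_pos": [0, 0, 0], "turn": [0, 0, 0.5], "fingers": 0},
])

```text
time: 7.82
ee_pos: [0.6421, 0.0624, 0.1258]
tcp_rot: [-180.0, 0.0, 93.4]
ft_force: [-1.6, -0.8, 3.9]
finger_gap: 0.0112
gripper_force: 43.7
```

```bash
python3 -c "
from h import *
s=state();print(s['q'].round(1),s['ft_force'],s['torque'],s['gripper_force'],s['finger_gap'])"
```

```text
[-17.1  42.4  16.8  89.9 -14.7  49.9   8.5] [-1.5790782  -0.81701697  3.94519396] [-0.05782684  0.25924234  0.0474821 ] 43.70096147060394 0.011230305023509923
```

Request:
apply_moves([
  {"delta_pos": [0, 0, 0], "turn": [0, 0, 0.13], "fingers": 0},
  {"delta_pos": [0, 0, 0], "turn": [0, 0, 0.26], "fingers": 0},
  {"delta_pos": [0, 0, 0], "turn": [0, 0, 0.39], "fingers": 0},
  {"delta_pos": [0, 0, 0], "turn": [0, 0, 0.52], "fingers": 0},
  {"delta_pos": [0, 0, 0], "turn": [0, 0, 0.65], "fingers": 0},
])

```text
time: 8.45
ee_pos: [0.641, 0.0627, 0.1252]
tcp_rot: [-179.8, 0.1, 56.1]
ft_force: [-2.7, 0.3, 3.6]
finger_gap: 0.0115
gripper_force: 43.6
```

Request:
apply_moves([
  {"delta_pos": [0, 0, 0], "turn": [0, 0, 0.13], "fingers": 0},
  {"delta_pos": [0, 0, 0], "turn": [0, 0, 0.26], "fingers": 0},
  {"delta_pos": [0, 0, 0], "turn": [0, 0, 0.39], "fingers": 0},
  {"delta_pos": [0, 0, 0], "turn": [0, 0, 0.52], "fingers": 0},
  {"delta_pos": [0, 0, 0], "turn": [0, 0, 0.6], "fingers": 0},
])

```text
time: 9.07
ee_pos: [0.6403, 0.0635, 0.1246]
tcp_rot: [-179.8, 0.2, 21.8]
ft_force: [-3.4, 1.1, 2.6]
finger_gap: 0.0112
gripper_force: 43.5
```

```bash
python3 -c "
from h import *
s=state();print(s['q'].round(1),s['ft_force'],s['torque'],s['gripper_force'],s['finger_gap'])"
```

```text
[-27.6  46.2  36.4  90.4 -31.9  54.5 -48.6] [-3.36013215  1.10227371  2.5718334 ] [0.24726707 0.6191795  0.08966717] 43.49655568599701 0.011163958778073928
```

Request:
apply_moves([
  {"delta_pos": [0, 0, 0], "turn": [0, 0, 0], "fingers": 30},
  {"delta_pos": [0, 0, 0], "turn": [0, 0, 0], "fingers": 50},
  {"delta_pos": [0, 0, -15], "turn": [0, 0, 0], "fingers": 50},
  {"delta_pos": [0, 0, -40], "turn": [0, 0, 0], "fingers": 50},
  {"delta_pos": [0, 0, -45], "turn": [0, 0, 0], "fingers": 50},
])

```text
time: 9.7
ee_pos: [0.6439, 0.0619, 0.1731]
tcp_rot: [179.9, -0.3, 21.9]
ft_force: [-0.8, -0.1, -0.1]
finger_gap: 0.0503
gripper_force: 0.0
```

Request:
apply_moves([
  {"delta_pos": [0, 0, 0], "turn": [0, 0, -0.18], "fingers": 50},
  {"delta_pos": [0, 0, 0], "turn": [0, 0, -0.36], "fingers": 50},
  {"delta_pos": [0, 0, 0], "turn": [0, 0, -0.54], "fingers": 50},
  {"delta_pos": [0, 0, 0], "turn": [0, 0, -0.72], "fingers": 50},
  {"delta_pos": [0, 0, 0], "turn": [0, 0, -0.9], "fingers": 50},
])

```text
time: 10.32
ee_pos: [0.6421, 0.0624, 0.1701]
tcp_rot: [-180.0, 0.0, 73.8]
ft_force: [-0.5, 0.3, -0.1]
finger_gap: 0.0503
gripper_force: 0.0
```

Request:
apply_moves([
  {"delta_pos": [0, 0, 0], "turn": [0, 0, -0.18], "fingers": 50},
  {"delta_pos": [0, 0, 0], "turn": [0, 0, -0.36], "fingers": 50},
  {"delta_pos": [0, 0, 0], "turn": [0, 0, -0.54], "fingers": 50},
  {"delta_pos": [0, 0, 0], "turn": [0, 0, -0.72], "fingers": 50},
  {"delta_pos": [0, 0, 0], "turn": [0, 0, -0.9], "fingers": 50},
])

```text
time: 10.95
ee_pos: [0.6421, 0.0622, 0.1701]
tcp_rot: [-180.0, -0.0, 125.4]
ft_force: [-0.2, 0.2, -0.4]
finger_gap: 0.0499
gripper_force: 0.0
```

Request:
apply_moves([
  {"delta_pos": [0, 0, 0], "turn": [0, 0, -0.18], "fingers": 50},
  {"delta_pos": [0, 0, 0], "turn": [0, 0, -0.36], "fingers": 50},
  {"delta_pos": [0, 0, 0], "turn": [0, 0, -0.54], "fingers": 50},
  {"delta_pos": [0, 0, 0], "turn": [0, 0, -0.72], "fingers": 50},
  {"delta_pos": [0, 0, 0], "turn": [0, 0, -0.9], "fingers": 50},
])

```text
time: 11.58
ee_pos: [0.6421, 0.0621, 0.17]
tcp_rot: [-180.0, -0.0, 177.0]
ft_force: [0.6, -0.4, 0.1]
finger_gap: 0.0501
gripper_force: 0.0
```

Request:
apply_moves([
  {"delta_pos": [0, 0, 0], "turn": [0, 0, -0.18], "fingers": 50},
  {"delta_pos": [0, 0, 0], "turn": [0, 0, -0.36], "fingers": 50},
  {"delta_pos": [0, 0, 0], "turn": [0, 0, -0.44], "fingers": 50},
  {"delta_pos": [0, 0, 0], "turn": [0, 0, -0.44], "fingers": 50},
  {"delta_pos": [0, 0, 0], "turn": [0, 0, -0.44], "fingers": 50},
])

```text
time: 12.2
ee_pos: [0.6422, 0.0624, 0.1702]
tcp_rot: [-180.0, -0.0, -158.2]
ft_force: [0.3, 0.8, 0.7]
finger_gap: 0.05
gripper_force: 0.0
```

```bash
python3 -c "
from h import *
s=state();print(s['q'].round(1),s['ft_force'],s['torque'],s['ee_pos'],s['tcp_rot'])
go([*A,.125],201.8);c=camera_model('wrist');cv2.imwrite('pics/w2.png',grab_frame('wrist'))"
```

```text
[ -0.9  39.  -11.5  87.    8.8  54.9  96.8] [0.2949621  0.76275645 0.7491038 ] [ 0.01635482 -0.0462173  -0.00104862] [0.64220363 0.06236008 0.17017059] [-1.79992871e+02 -2.29657824e-02 -1.58232180e+02]
d [-0.1  0.7 45.2] turn [-0.    -0.    -0.001] t 12.2 [ -1.  39. -12.  87.   9.  55.  97.]
```

View pics/w2.png

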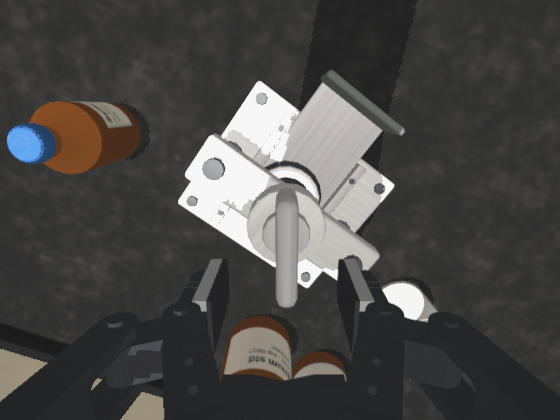

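The wrist view shows the paddle between the fingers, vertical at column 287 and aligned for the second grip.

Request:
apply_moves([
  {"delta_pos": [0, 0.5, 20], "turn": [0, 0, 0], "fingers": 50},
  {"delta_pos": [0, 0.5, 38], "turn": [0, 0, 0], "fingers": 50},
  {"delta_pos": [0, 0.5, 44.5], "turn": [0, 0, 0], "fingers": 50},
  {"delta_pos": [0, 0.5, 44.5], "turn": [0, 0, 0], "fingers": 50},
  {"delta_pos": [0, 0.5, 44.5], "turn": [0, 0, 0], "fingers": 20},
])

```text
time: 12.88
ee_pos: [0.6427, 0.0632, 0.1264]
tcp_rot: [-180.0, 0.1, -158.2]
ft_force: [0.1, -1.1, -0.9]
finger_gap: 0.0328
gripper_force: 0.0
```

Request:
apply_moves([
  {"delta_pos": [0, 0, 0], "turn": [0, 0, 0], "fingers": 0},
  {"delta_pos": [0, 0, 0], "turn": [0, 0, 0], "fingers": 0},
  {"delta_pos": [0, 0, 0], "turn": [0, 0, 0], "fingers": 0},
  {"delta_pos": [0, 0, 0], "turn": [0, 0, 0], "fingers": 0},
], squeeze=60)

```text
time: 13.38
ee_pos: [0.6422, 0.0642, 0.1267]
tcp_rot: [179.9, 0.1, -158.1]
ft_force: [-2.2, 2.8, 5.3]
finger_gap: 0.0111
gripper_force: 59.8
```

Request:
apply_moves([
  {"delta_pos": [0, 0, 0], "turn": [0, 0, 0.12], "fingers": 0},
  {"delta_pos": [0, 0, 0], "turn": [0, 0, 0.24], "fingers": 0},
  {"delta_pos": [0, 0, 0.5], "turn": [0, 0, 0.36], "fingers": 0},
  {"delta_pos": [0, 0, 0.5], "turn": [0, 0, 0.48], "fingers": 0},
  {"delta_pos": [0, 0, 0.5], "turn": [0, 0, 0.6], "fingers": 0},
])

```text
time: 14.0
ee_pos: [0.6421, 0.0642, 0.1261]
tcp_rot: [179.9, 0.0, 167.3]
ft_force: [-1.5, 3.0, 5.0]
finger_gap: 0.0107
gripper_force: 59.8
```

```bash
python3 -c "
from h import *
s=state();print(s['q'].round(1),s['ft_force'],s['torque'],s['gripper_force'],s['finger_gap'])"
```

```text
[-6.8 41.4 -1.4 89.6  1.2 49.  68.7] [-1.51858082  2.99392429  5.01675322] [0.45620024 0.47301565 0.11114345] 59.809852838516235 0.010738944280012434
```

Request:
apply_moves([
  {"delta_pos": [0, 0, 0], "turn": [0, 0, 0.06], "fingers": 0},
  {"delta_pos": [0, 0, 0], "turn": [0, 0, 0.12], "fingers": 0},
  {"delta_pos": [0, 0, 0.3], "turn": [0, 0, 0.18], "fingers": 0},
  {"delta_pos": [0, 0, 0.3], "turn": [0, 0, 0.18], "fingers": 0},
])

```text
time: 14.5
ee_pos: [0.6421, 0.0642, 0.1259]
tcp_rot: [179.9, -0.0, 157.2]
ft_force: [-2.8, 2.8, 6.0]
finger_gap: 0.0111
gripper_force: 60.0
```

```bash
cat > q.py <<'E'
from h import *
s=state();print(s['time'],s['q'].round(0),s['ft_force'].round(1),s['torque'].round(3),s['tcp_rot'].round(2))
E
python3 q.py
```

```text
14.5 [-8. 41.  1. 90. -1. 49. 61.] [-2.8  2.8  6. ] [ 0.475  0.513 -0.039] [ 1.7994e+02 -1.0000e-02  1.5719e+02]
```

Request:
apply_moves([
  {"delta_pos": [0, 0, 0], "turn": [0, 0, 0.04], "fingers": 0},
  {"delta_pos": [0, 0, 0], "turn": [0, 0, 0.08], "fingers": 0},
  {"delta_pos": [0, 0, 0], "turn": [0, 0, 0.08], "fingers": 0},
])

```text
time: 14.88
ee_pos: [0.6421, 0.0642, 0.1258]
tcp_rot: [179.9, -0.0, 152.6]
ft_force: [-1.8, 2.4, 4.7]
finger_gap: 0.0105
gripper_force: 59.9
```

```bash
python3 q.py
```

```text
14.875 [-9. 41.  3. 90. -2. 49. 57.] [-1.8  2.4  4.7] [ 0.453  0.563 -0.082] [ 1.7993e+02 -2.0000e-02  1.5261e+02]
```

Request:
apply_moves([
  {"delta_pos": [0, 0, 0], "turn": [0, 0, 0.04], "fingers": 0},
  {"delta_pos": [0, 0, 0], "turn": [0, 0, 0.08], "fingers": 0},
  {"delta_pos": [0, 0, 0], "turn": [0, 0, 0.08], "fingers": 0},
])

```text
time: 15.25
ee_pos: [0.6421, 0.0641, 0.1257]
tcp_rot: [179.9, -0.0, 148.0]
ft_force: [-2.0, 2.6, 5.7]
finger_gap: 0.011
gripper_force: 59.9
```

```bash
python3 q.py
```

```text
15.25 [-10.  41.   4.  90.  -4.  49.  53.] [-2.   2.6  5.7] [ 0.459  0.479 -0.099] [ 1.7994e+02 -3.0000e-02  1.4802e+02]
```

Request:
apply_moves([
  {"delta_pos": [0, 0, 0], "turn": [0, 0, 0.04], "fingers": 0},
  {"delta_pos": [0, 0, 0], "turn": [0, 0, 0.08], "fingers": 0},
  {"delta_pos": [0, 0, 0], "turn": [0, 0, 0.08], "fingers": 0},
])

```text
time: 15.62
ee_pos: [0.6421, 0.0641, 0.1256]
tcp_rot: [179.9, -0.0, 143.4]
ft_force: [-1.5, 2.4, 4.4]
finger_gap: 0.0109
gripper_force: 59.9
```

```bash
python3 q.py
```

```text
15.625 [-11.  42.   5.  90.  -5.  49.  50.] [-1.5  2.4  4.4] [ 0.527  0.503 -0.035] [ 1.7995e+02 -4.0000e-02  1.4343e+02]
```

Request:
apply_moves([
  {"delta_pos": [0, 0, 0], "turn": [0, 0, 0.04], "fingers": 0},
  {"delta_pos": [0, 0, 0], "turn": [0, 0, 0.08], "fingers": 0},
  {"delta_pos": [0, 0, 0], "turn": [0, 0, 0.08], "fingers": 0},
])

```text
time: 16.0
ee_pos: [0.6421, 0.0641, 0.1256]
tcp_rot: [180.0, -0.0, 138.8]
ft_force: [-2.0, 2.8, 5.1]
finger_gap: 0.0111
gripper_force: 59.9
```

```bash
python3 q.py
```

```text
16.0 [-11.  42.   7.  90.  -6.  49.  46.] [-2.   2.8  5.1] [ 0.565  0.514 -0.048] [ 1.7995e+02 -5.0000e-02  1.3883e+02]
```

Request:
apply_moves([
  {"delta_pos": [0, 0, 0], "turn": [0, 0, 0.04], "fingers": 0},
  {"delta_pos": [0, 0, 0], "turn": [0, 0, 0.08], "fingers": 0},
  {"delta_pos": [0, 0, 0], "turn": [0, 0, 0.08], "fingers": 0},
])

```text
time: 16.38
ee_pos: [0.6421, 0.0641, 0.1255]
tcp_rot: [180.0, -0.1, 134.2]
ft_force: [-1.7, 2.8, 5.1]
finger_gap: 0.0113
gripper_force: 59.9
```

```bash
python3 q.py
```

```text
16.375 [-12.  42.   8.  90.  -7.  49.  43.] [-1.7  2.8  5.1] [ 0.559  0.499 -0.056] [ 1.7995e+02 -5.0000e-02  1.3423e+02]
```

Request:
apply_moves([
  {"delta_pos": [0, 0, 0], "turn": [0, 0, 0.04], "fingers": 0},
  {"delta_pos": [0, 0, 0], "turn": [0, 0, 0.08], "fingers": 0},
  {"delta_pos": [0, 0, 0], "turn": [0, 0, 0.08], "fingers": 0},
])

```text
time: 16.75
ee_pos: [0.6421, 0.0641, 0.1254]
tcp_rot: [180.0, -0.1, 129.6]
ft_force: [-3.0, 3.1, 6.1]
finger_gap: 0.0109
gripper_force: 59.9
```

```bash
python3 q.py
```

```text
16.75 [-13.  42.   9.  90.  -8.  49.  39.] [-3.   3.1  6.1] [ 0.677  0.451 -0.055] [ 1.7996e+02 -6.0000e-02  1.2963e+02]
```

Request:
apply_moves([
  {"delta_pos": [0, 0, 0], "turn": [0, 0, 0.04], "fingers": 0},
  {"delta_pos": [0, 0, 0], "turn": [0, 0, 0.08], "fingers": 0},
  {"delta_pos": [0, 0, 0], "turn": [0, 0, 0.08], "fingers": 0},
])

```text
time: 17.12
ee_pos: [0.642, 0.0641, 0.1253]
tcp_rot: [180.0, -0.1, 125.0]
ft_force: [-2.9, 3.3, 4.9]
finger_gap: 0.0111
gripper_force: 59.9
```

```bash
python3 q.py
```

```text
17.125 [-14.  42.  10.  90.  -9.  49.  35.] [-2.9  3.3  4.9] [ 0.74   0.504 -0.035] [ 1.7997e+02 -6.0000e-02  1.2504e+02]
```

Request:
apply_moves([
  {"delta_pos": [0, 0, 0], "turn": [0, 0, 0.04], "fingers": 0},
  {"delta_pos": [0, 0, 0], "turn": [0, 0, 0.08], "fingers": 0},
  {"delta_pos": [0, 0, 0], "turn": [0, 0, 0.08], "fingers": 0},
])

```text
time: 17.5
ee_pos: [0.642, 0.0641, 0.1252]
tcp_rot: [180.0, -0.1, 120.4]
ft_force: [-2.7, 4.6, 4.9]
finger_gap: 0.011
gripper_force: 59.9
```

```bash
python3 q.py
```

```text
17.5 [-14.  42.  12.  90. -10.  49.  32.] [-2.7  4.6  4.9] [ 0.752  0.565 -0.056] [ 1.7998e+02 -7.0000e-02  1.2045e+02]
```

Request:
apply_moves([
  {"delta_pos": [0, 0, 0], "turn": [0, 0, 0.04], "fingers": 0},
  {"delta_pos": [0, 0, 0], "turn": [0, 0, 0.08], "fingers": 0},
  {"delta_pos": [0, 0, 0], "turn": [0, 0, 0.08], "fingers": 0},
])

```text
time: 17.88
ee_pos: [0.642, 0.0641, 0.1252]
tcp_rot: [180.0, -0.1, 115.9]
ft_force: [-1.6, 3.8, 5.3]
finger_gap: 0.0107
gripper_force: 59.9
```

```bash
python3 q.py
```

```text
17.875 [-15.  42.  13.  90. -12.  49.  28.] [-1.6  3.8  5.3] [ 0.818  0.51  -0.045] [ 1.7998e+02 -7.0000e-02  1.1585e+02]
```

Request:
apply_moves([
  {"delta_pos": [0, 0, 0], "turn": [0, 0, 0.04], "fingers": 0},
  {"delta_pos": [0, 0, 0], "turn": [0, 0, 0.08], "fingers": 0},
  {"delta_pos": [0, 0, 0], "turn": [0, 0, 0.08], "fingers": 0},
])

```text
time: 18.25
ee_pos: [0.642, 0.0641, 0.1251]
tcp_rot: [180.0, -0.1, 111.2]
ft_force: [-2.8, 3.7, 6.1]
finger_gap: 0.0112
gripper_force: 59.9
```

```bash
python3 q.py
```

```text
18.25 [-16.  42.  14.  90. -13.  50.  24.] [-2.8  3.7  6.1] [ 0.953  0.497 -0.025] [ 1.8000e+02 -7.0000e-02  1.1123e+02]
```

Request:
apply_moves([
  {"delta_pos": [0, 0, 0], "turn": [0, 0, 0.04], "fingers": 0},
  {"delta_pos": [0, 0, 0], "turn": [0, 0, 0.08], "fingers": 0},
  {"delta_pos": [0, 0, 0], "turn": [0, 0, 0.08], "fingers": 0},
])

```text
time: 18.62
ee_pos: [0.642, 0.0641, 0.125]
tcp_rot: [-180.0, -0.1, 106.7]
ft_force: [-2.1, 4.0, 5.3]
finger_gap: 0.0109
gripper_force: 59.8
```

```bash
python3 q.py
```

```text
18.625 [-17.  42.  16.  90. -14.  50.  21.] [-2.1  4.   5.3] [ 0.97   0.526 -0.012] [-1.8000e+02 -7.0000e-02  1.0667e+02]
```

Request:
apply_moves([
  {"delta_pos": [0, 0, 0], "turn": [0, 0, 0.04], "fingers": 0},
  {"delta_pos": [0, 0, 0], "turn": [0, 0, 0.08], "fingers": 0},
  {"delta_pos": [0, 0, 0], "turn": [0, 0, 0.08], "fingers": 0},
])

```text
time: 19.0
ee_pos: [0.6419, 0.0641, 0.125]
tcp_rot: [-180.0, -0.1, 102.1]
ft_force: [-1.7, 4.9, 4.8]
finger_gap: 0.0106
gripper_force: 59.8
```

```bash
python3 q.py
```

```text
19.0 [-17.  42.  17.  90. -15.  50.  17.] [-1.7  4.9  4.8] [1.037 0.512 0.056] [-1.7998e+02 -7.0000e-02  1.0215e+02]
```

Request:
apply_moves([
  {"delta_pos": [0, 0, 0], "turn": [0, 0, 0.03], "fingers": 0},
  {"delta_pos": [0, 0, 0], "turn": [0, 0, 0.06], "fingers": 0},
  {"delta_pos": [0, 0, 0], "turn": [0, 0, 0.06], "fingers": 0},
])

```text
time: 19.38
ee_pos: [0.6419, 0.064, 0.1249]
tcp_rot: [-180.0, -0.0, 98.8]
ft_force: [-1.5, 4.2, 5.4]
finger_gap: 0.0111
gripper_force: 59.9
```

```bash
python3 q.py
```

```text
19.375 [-18.  43.  18.  90. -16.  50.  15.] [-1.5  4.2  5.4] [1.09  0.7   0.392] [-1.7995e+02 -5.0000e-02  9.8830e+01]
```

The stop is felt at 0.39 N m. I'll snug it slightly and hold.

Request:
apply_moves([
  {"delta_pos": [0, 0, 0], "turn": [0, 0, 0.02], "fingers": 0},
  {"delta_pos": [0, 0, 0], "turn": [0, 0, 0.02], "fingers": 0},
  {"delta_pos": [0, 0, 0], "turn": [0, 0, 0.02], "fingers": 0},
])

```text
time: 19.75
ee_pos: [0.6418, 0.0641, 0.1249]
tcp_rot: [-179.9, -0.0, 97.7]
ft_force: [-1.8, 4.9, 4.7]
finger_gap: 0.0111
gripper_force: 60.1
```

```bash
python3 q.py
```

```text
19.75 [-18.  43.  18.  90. -16.  50.  14.] [-1.8  4.9  4.7] [1.043 0.827 0.531] [-1.7994e+02 -5.0000e-02  9.7740e+01]
```

Request:
apply_moves([
  {"delta_pos": [0, 0, 0], "turn": [0, 0, -0.11], "fingers": 0},
  {"delta_pos": [0, 0, 0], "turn": [0, 0, -0.22], "fingers": 0},
  {"delta_pos": [0, 0, -0.2], "turn": [0, 0, -0.33], "fingers": 0},
  {"delta_pos": [0, 0, -0.3], "turn": [0, 0, -0.44], "fingers": 0},
  {"delta_pos": [0, 0, -0.5], "turn": [0, 0, -0.55], "fingers": 0},
])

```text
time: 20.38
ee_pos: [0.6421, 0.0641, 0.1254]
tcp_rot: [179.9, -0.1, 129.2]
ft_force: [-1.8, 5.6, 3.5]
finger_gap: 0.011
gripper_force: 59.7
```

Request:
apply_moves([
  {"delta_pos": [0, 0, 0], "turn": [0, 0, -0.11], "fingers": 0},
  {"delta_pos": [0, 0, 0], "turn": [0, 0, -0.22], "fingers": 0},
  {"delta_pos": [0, 0, -0.2], "turn": [0, 0, -0.33], "fingers": 0},
  {"delta_pos": [0, 0, -0.3], "turn": [0, 0, -0.44], "fingers": 0},
  {"delta_pos": [0, 0, -0.5], "turn": [0, 0, -0.55], "fingers": 0},
])

```text
time: 21.0
ee_pos: [0.6421, 0.0641, 0.126]
tcp_rot: [179.9, -0.0, 160.7]
ft_force: [-1.9, 4.2, 4.9]
finger_gap: 0.011
gripper_force: 59.8
```

Request:
apply_moves([
  {"delta_pos": [0, 0, 0], "turn": [0, 0, -0.11], "fingers": 0},
  {"delta_pos": [0, 0, 0], "turn": [0, 0, -0.22], "fingers": 0},
  {"delta_pos": [0, 0, -0.2], "turn": [0, 0, -0.33], "fingers": 0},
  {"delta_pos": [0, 0, -0.3], "turn": [0, 0, -0.44], "fingers": 0},
  {"delta_pos": [0, 0, -0.5], "turn": [0, 0, -0.5], "fingers": 0},
])

```text
time: 21.62
ee_pos: [0.6422, 0.0641, 0.1265]
tcp_rot: [179.9, 0.1, -170.7]
ft_force: [-2.6, 5.7, 4.6]
finger_gap: 0.0109
gripper_force: 59.8
```

Request:
apply_moves([
  {"delta_pos": [0, 0, 0], "turn": [0, 0, 0], "fingers": 0},
  {"delta_pos": [0, 0, 0], "turn": [0, 0, 0], "fingers": 0},
])

```text
time: 21.88
ee_pos: [0.6422, 0.0641, 0.1265]
tcp_rot: [179.9, 0.1, -170.8]
ft_force: [-1.8, 4.8, 5.0]
finger_gap: 0.0108
gripper_force: 59.8
```

```bash
python3 q.py
```

```text
21.875 [-3. 42. -8. 89.  6. 49. 86.] [-1.8  4.8  5. ] [1.064 0.56  0.006] [ 1.7990e+02  5.0000e-02 -1.7078e+02]
```

That is about 88° back from contact. I'll release and rise.

Request:
apply_moves([
  {"delta_pos": [0, 0, 0], "turn": [0, 0, 0], "fingers": 30},
  {"delta_pos": [0, 0, 0], "turn": [0, 0, 0], "fingers": 60},
  {"delta_pos": [0, 0, 0], "turn": [0, 0, 0], "fingers": 60},
  {"delta_pos": [0, 0, -25], "turn": [0, 0, 0], "fingers": 60},
  {"delta_pos": [0, 0, -60], "turn": [0, 0, 0], "fingers": 60},
])

```text
time: 22.5
ee_pos: [0.6415, 0.062, 0.1857]
tcp_rot: [-179.9, -0.2, -170.8]
ft_force: [0.5, 0.2, -1.0]
finger_gap: 0.0598
gripper_force: 0.0
```

Request:
apply_moves([
  {"delta_pos": [0, 0, -20], "turn": [0, 0, 0], "fingers": 60},
  {"delta_pos": [0, 0, -20], "turn": [0, 0, 0], "fingers": 60},
  {"delta_pos": [0, 0, -20], "turn": [0, 0, 0], "fingers": 60},
])

```text
time: 22.88
ee_pos: [0.6415, 0.0625, 0.2052]
tcp_rot: [-180.0, -0.1, -170.8]
ft_force: [-0.3, 0.1, 0.3]
finger_gap: 0.06
gripper_force: 0.0
```

```bash
python3 q.py; python3 -c "
from h import *
cv2.imwrite('pics/w3.png',grab_frame('wrist'))"
```

```text
22.875 [-3. 37. -8. 85.  6. 59. 87.] [-0.3  0.1  0.3] [ 0.009 -0.004 -0.005] [-1.7997e+02 -1.3000e-01 -1.7078e+02]
```

View pics/w3.png

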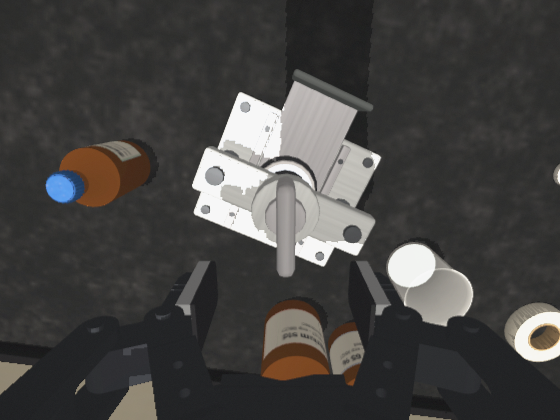

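The picture shows the paddle free and upright in the frame at column 286, the tray home, and the beaker and bottle standing.

```bash
python3 -c "
from cell import *
print(close_job())"
```

```text
the job is handed in; nothing more can be done
None
```

I handed the job in at about 23 s, no verdict returned: the tray is pushed home, the thumbscrew was felt to bottom at about 0.5 N m and backed off about 88°, the gripper is clear, and the beaker and bottle are still standing.

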